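Draw the pre-filter from the fume filter unit and show it to the inspection camera

ROBOT

A 7-joint arm with a two-finger parallel gripper is mounted at the origin on the work surface. World frame = base frame: x ahead of the robot, y to its left, z up, the work surface at z = 0. Lengths are in mm, angles in rad, forces in N, time in s.
With the tool pointing down it reaches from about 400 to 875 mm from the base axis. Payload 4.4 kg.
Tool frame: the origin (TCP) lies at the very end of the fingers, on their centre line; the grasp point (between the pads) lies 19 mm behind it; z points along the fingers, y is the line along which they close (so a half turn about z gives the same grasp; the last joint's range is limited). The gripper opens to 85 mm and grips with 20 to 120 N. Pads are 22 mm wide; open, the fingers measure 114 mm over their backs; the gripper's body (76 mm by 85 mm) begins 54 mm behind the grasp point. The pads swing forward as they close: fully open they stand 13 mm farther back than shut.
Start: joints at [1.082, 0.628, 0.038, 1.517, -0.027, 0.996, -0.02], TCP at [266.734, -592.766, 200.513] pointing down, gripper open.
Joint ranges: [-3.06, 3.06], [-0.37, 2.12], [-1.25, 1.32], [0.18, 2.47], [-1.1, 4.24], [0.23, 1.98], [-2.94, 2.94]. Speed limits (rad/s): [2.57, 2.57, 3.14, 3.14, 3.14, 3.14, 3.14].

INTERFACE

Orientations are given as [roll, pitch, yaw] about the fixed x, y, z axes, in that order (R = Rz(yaw) Ry(pitch) Rx(roll)).
In Python, from cell import ctrl gives the robot as it stands.
- The arm moves only by the tool step_arm, never from a script. Its argument "series" is a list that holds one entry, the list of rows, each a list of 7 numbers: the turn, a rotation vector about the tool's x, y, z as a fraction of full scale, then the shift along the tool's x, y, z as a fraction of full scale, then the closure, from 0 (fully open) to 1 (shut). In form: [[[ax, ay, az, tx, ty, tz, gripper], ...]]. A call has 1 to 12 rows; each row shifts and turns the commanded pose from where the row before left it, along the tool's axes as they then stand; what a row does not reach is not made up. Full scale, the value 1, is 150 mm for a shift and 45 degrees for a turn. A row lasts 1/10 s, in which the tool goes at most 50 mm and 8.59 degrees, less where a joint would pass 70% of its speed; a pose out of reach is approached as far as the arm can. A call with a number of a shift or a turn outside -1 to 1 is refused whole. A call with a gripper value outside its range is refused whole. The fingers move at their own pace and stop on an object; the grip force is fixed at half the most. Time passes only in rows, so rows that do not move let the fingers close. It gives the time, the measured TCP pose, the force, the opening and the grip force at its end, in the units of the state.
- ctrl.read_state(): the state, without advancing time (a new reading comes with each control period).
- ctrl.get_image(name): name is "side" or "top"; returns a dict with "img" (400x640x3 uint8, red, green, blue), "fx", "fy", "cx", "cy" (pixels), "R" (3x3) and "t" (3): a world point X has camera coordinates R X + t. Camera axes: x right, y down, z forward; pixel columns grow to the right and rows downward; lengths in mm; the calibration is good to about 2 mm. A picture is of the moment at which its call begins. There is no depth.
- ctrl.finish_job(): hands the job in; it is judged then, once.
Trained networks look in a picture, given as the dict that the camera call returned (one of the last four; its "shot" number tells which), for a name from the list of things; names that differ only in an ending like _2 or _b are one class to them, and where a whole thing is asked for, a point or a joint stands for the part that bears it (a point fixed in the world has none). Each returns a list of dicts, best first, with "score" (0 to 1); they miss things now and then, are a little off and sometimes report something else, mostly with a low value. They report only what shows in the picture. A call takes as long as a camera call. They do not tell look-alikes from the thing itself.
- ctrl.recognise(picture, thing): "centre" ([column, row] in pixels, amid what is visible of it).
The state is a dict: "clock": time; "qpos": joint angles; "qd": joint speeds; "tau": joint torques, N m; "eef_pos": TCP position; "tool_rot": TCP orientation; "force": force on the tool from outside, world axes, zero at the start; "torque": the same for the moment, N m; "width": finger opening in mm; "gripper_force": force on a finger pad.
Only numpy, scipy, OpenCV 4.12 (cv2) and the standard library are available. Lean on these libraries where they do the work, as an engineer would, in place of code of your own. Each camera call takes 0.05 s, during which the arm holds its last target. There are 200 camera calls.

TASK

On the cream fume filter unit, draw the red-knobbed slide bolt fully back towards the unit's front, then lift the grey flap right up so that it stands open by itself, and draw the white filter plate with the orange tab up out of its slot, leaving the blue-tabbed carbon plate in its place. Show the plate to the gooseneck inspection camera: hold it upright and still with the middle of its broad face on the lens axis, 130 mm in front of the lens, squarely facing the lens, and finish while still holding it there, with the flap still open. Do not touch the camera or disturb the other things on the table.

Things in the scene. Friction and masses are not known exactly. Their poses are not given: they have to be found in the camera images.
- housing: cream filter unit, fixed, 290 (x) x 260 (y) x 100 mm tall; origin centre of underside, x from front (bolt) to rear (hinge). Cavity under the flap: x -55..80, y -95..95 mm, floor z = 10 mm. Two slots on its floor along x, 14 mm wide, ribs up to z = 36 mm, centred at x = -5, y = +40 and -40 mm; each holds one plate on edge, loosely (2 mm play), tab top 6 mm under the shut flap
- bolt (a joint): slide bolt on top of the housing, m: 0 to 0.004 as found, its steel tongue lying 8 to 12 mm over the flap's front edge, so that the flap is locked; 0.035 drawn fully back towards the housing's front (its -x). Friction about 1.5 N; it stays where it is left
- bolt_knob (a point): on the bolt's red knob, a fin 20 (x) x 12 (y, to pinch) x 36 mm tall; the point lies on its middle axis 138 mm above the table, 12 mm below its top. With the bolt at 0 it is at x = -88, y = +45 mm of the housing, and moves with the bolt. A steel staple (top at z = 120 mm) bridges the bolt 18 mm behind the knob's middle. Axes as the housing's
- flap (a joint): the grey flap's hinge, rad: 0 shut and level, grows as the front edge rises, stop at 1.95 (leaning back past upright). Stiff hinge (about 0.28 N m, 2 to 4 N at the fin): the flap stays at whatever angle it is left
- flap_fin (a point): in the flap's black grip fin, 26 (x) x 12 (y, to pinch) x 34 mm tall, standing on the flap near its front; the point is 12 mm below the fin's top and moves with the flap. Shut, it is at x = -45, y = -40, z = 127 mm of the housing: 130 mm in front of the hinge line, 27 mm above it. Flap 147 (x) x 200 (y) x 5 mm, top at z = 105 mm
- flap_hinge (a point): middle of the hinge line, which runs along the housing's y, at x = +85, y = 0, z = 100 mm of the housing; fixed; its axes are the housing's
- prefilter: the plate to draw out: white pleated filter plate 90 (x) x 10 (y) x 60 mm tall with an orange tab on top, 40 (x) x 14 (y, to pinch) x 24 mm tall (84 mm in all), about 0.12 kg; origin at the centre of its underside, z up, y normal to its broad faces; it stands in one of the two slots
- prefilter_center (a point): middle of the white plate's body, 30 mm above its underside, 42 mm below the middle of its orange tab
- carbon: the other plate, grey and black with a blue tab, same size and origin, in the other slot; to be left there
- camera: black inspection camera on a gooseneck, fixed to the table; origin at the centre of its round foot (100 mm across); it looks level along its +y axis, lens axis 200 mm above the table, lens face at y = +50 mm; the head is 56 mm wide, top at 225 mm; the neck bows out behind to y = -70 mm
- view (a point): the viewing point on the lens axis, 130 mm in front of the lens face and 200 mm above the table (0, +180, 200 mm of the camera); the plate's middle is to be held here, its broad face square to the camera's y axis; its axes are the camera's
- mainboard: bystander: blue mini mainboard on an aluminium carrier, 170 x 170 mm, up to 39 mm tall
- flux_jar: bystander: flux jar with green cap, 48 mm across, 55 mm tall
- ball_jar: bystander: small jar of solder balls with black cap, 36 mm across, 45 mm tall
- screwdriver: bystander: yellow-handled screwdriver, 170 mm long, lying flat
- nozzle: bystander: steel hot-air nozzle, 44 mm across the foot, 50 mm tall, upright
- brush: bystander: cleaning brush, 160 mm long, lying flat
Mind the look-alikes: they are no part of the job. What is shaped like the camera but pink is not meant.

How it is judged:
By the outcome, as a careful person would: the job done as asked, in the order asked, and still so for the second after the job is handed in, while the arm keeps its last pose, push and grip.
It also fails if it takes over 66 s, if anything falls off the work surface, if the arm or the gripper's body presses on something with over 40 N, if the wrist force passes 120 N, or if a joint passes its speed limit or range.

## Working session

There is one attempt and no reset: what is moved stays moved. The work goes in short steps, Python scripts to look and compute and a tool call to move; the robot and the scene stay as the last step left them, time stands still between calls to the robot, and variables do not carry over. Pictures are saved under pics/ and viewed, at most 10 in all, crops included, and the job is handed in when it is done.

Besides the shell and the picture viewer there is one more tool, called after "Call:" as name(argument=value, ...), one argument or row to a line, values as JSON. step_arm: Moves the arm, as the interface text tells. Shift numbers are shares of 150 mm and turn numbers shares of 45 degrees, none past 1 either way. Its arguments: {"type":"object","properties":{"series":{"type":"array","items":{"type":"array","items":{"type":"array","items":{"type":"number","minimum":-1,"maximum":1}}}}},"required":["series"]}

```bash
ls; mkdir -p pics; cat > h.py <<'E'
import numpy as np, cv2
from cell import ctrl
from scipy.spatial.transform import Rotation as Ro
def ray(p,uv):
    R=np.array(p["R"]);t=np.array(p["t"])
    d=R.T@np.array([(uv[0]-p["cx"])/p["fx"],(uv[1]-p["cy"])/p["fy"],1.]);return -R.T@t,d
def atz(p,uv,z):
    c,d=ray(p,uv);return c+d*(z-c[2])/d[2]
def proj(p,X):
    c=np.array(p["R"])@np.array(X)+np.array(p["t"]);return np.array([p["fx"]*c[0]/c[2]+p["cx"],p["fy"]*c[1]/c[2]+p["cy"]])
def tri(obs):
    A=[];b=[]
    for p,uv in obs:
        c,d=ray(p,uv);d/=np.linalg.norm(d);P=np.eye(3)-np.outer(d,d);A.append(P);b.append(P@c)
    A=np.vstack(A);b=np.hstack(b);x=np.linalg.lstsq(A,b,rcond=None)[0];return x,np.linalg.norm(A@x-b)
def save(p,n): cv2.imwrite("pics/"+n,p["img"][:,:,::-1])
E
python3 - <<'E'
from h import *
s=ctrl.get_image("side");t=ctrl.get_image("top")
save(s,"s0.png");save(t,"t0.png")
for p in (s,t):
    print("cam",-np.array(p["R"]).T@np.array(p["t"]),p["fx"])
    for n in "housing bolt_knob flap_fin flap prefilter carbon camera mainboard flux_jar ball_jar screwdriver nozzle brush".split():
        print(n,[(np.round(d["centre"]).tolist(),round(d["score"],2)) for d in ctrl.recognise(p,n)[:4]])
print({k:np.round(v,3) for k,v in ctrl.read_state().items()})
E
```

```text
pics
cam [  299.25608356 -1457.32989517   958.90892766] 490.97787857628344
housing [([329.0, 211.0], 0.69)]
bolt_knob [([302.0, 187.0], 0.5)]
flap_fin [([334.0, 198.0], 0.56)]
flap [([333.0, 201.0], 0.92)]
prefilter [([300.0, 162.0], 0.37)]
carbon []
camera [([327.0, 269.0], 0.62), ([263.0, 238.0], 0.55)]
mainboard [([296.0, 164.0], 0.94)]
flux_jar [([371.0, 280.0], 0.63)]
ball_jar [([372.0, 300.0], 0.72), ([335.0, 212.0], 0.68)]
screwdriver [([369.0, 258.0], 0.81)]
nozzle []
brush [([254.0, 166.0], 0.46)]
cam [ 268.33217897  -20.211928   1525.83439607] 379.28858539728407
housing [([314.0, 185.0], 0.57)]
bolt_knob []
flap_fin [([316.0, 183.0], 0.56)]
flap [([375.0, 170.0], 0.69), ([317.0, 179.0], 0.56)]
prefilter []
carbon []
camera [([397.0, 246.0], 0.8), ([455.0, 252.0], 0.69), ([408.0, 205.0], 0.57)]
mainboard [([191.0, 202.0], 0.9)]
flux_jar [([397.0, 169.0], 0.69)]
ball_jar [([421.0, 178.0], 0.66)]
screwdriver [([374.0, 169.0], 0.68)]
nozzle [([229.0, 238.0], 0.47)]
brush [([185.0, 244.0], 0.65)]
{'clock': np.float64(1.4), 'qpos': array([ 1.082,  0.628,  0.039,  1.517, -0.027,  0.996, -0.02 ]), 'qd': array([-0.001,  0.001, -0.   ,  0.001,  0.   , -0.   ,  0.001]), 'tau': array([-1.0000e-03, -5.6328e+01,  1.2250e+00, -1.9378e+01,  1.1000e-02,
        2.0000e-03,  0.0000e+00]), 'eef_pos': array([ 266.743, -592.767,  200.515]), 'tool_rot': array([ 3.142, -0.   ,  0.423]), 'force': array([-0.049, -0.722,  0.121]), 'torque': array([0.005, 0.   , 0.003]), 'gripper_force': np.float64(0.0), 'width': np.float64(85.635)}
```

View pics/s0.png

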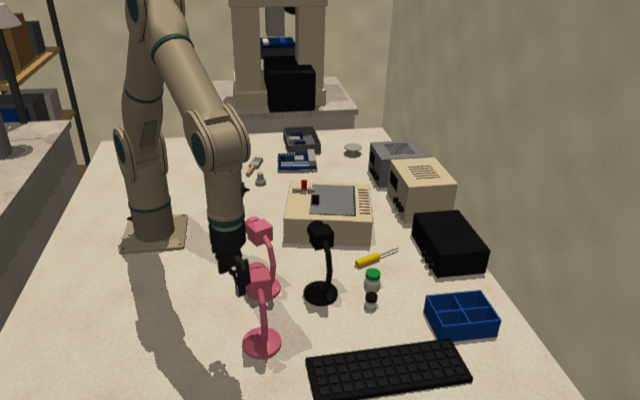

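View pics/t0.png

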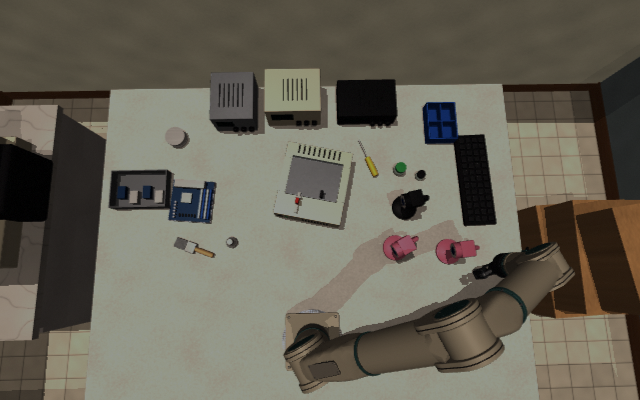

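```bash
python3 - <<'E'
import cv2,numpy as np
s=cv2.imread("pics/s0.png");t=cv2.imread("pics/t0.png")
a=cv2.resize(t[130:234,266:366],(400,416),interpolation=cv2.INTER_CUBIC)
b=cv2.resize(t[175:230,380:440],(400,366),interpolation=cv2.INTER_CUBIC)
c=cv2.resize(s[170:250,280:380],(400,320),interpolation=cv2.INTER_CUBIC)
d=cv2.resize(s[212:312,290:350],(240,400),interpolation=cv2.INTER_CUBIC)
W=np.zeros((800,800,3),np.uint8);W[:416,:400]=a;W[:366,400:]=b;W[420:740,:400]=c;W[380:780,400:640]=d
cv2.imwrite("pics/c0.png",cv2.resize(W,(600,600),interpolation=cv2.INTER_AREA))
E
```

```text
(no output)
```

View pics/c0.png

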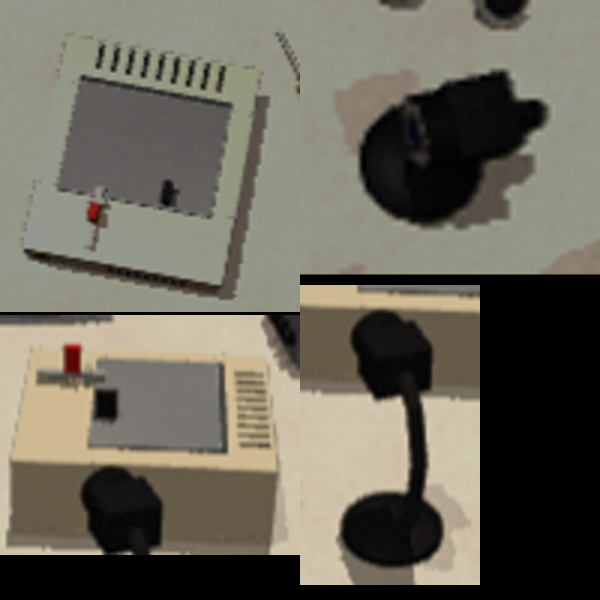

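```bash
cat > fit.py <<'E'
from h import *
from scipy.optimize import least_squares
T=lambda u,v:(266+u/3,130+v/3)
S=lambda u,v:(280+u/3,170+(v-315)/3)
obs=[('t',T(68,35),(145,130,100)),('t',T(262,72),(145,-130,100)),('t',T(225,290),(-145,-130,100)),('t',T(22,248),(-145,130,100)),
('t',T(94,208),(-88,45,140)),('s',S(277,473),(145,-130,100)),('s',S(12,462),(-145,-130,100)),('s',S(32,347),(-145,130,100)),('s',S(265,357),(145,130,100)),
('s',S(72,345),(-88,45,150)),('s',S(106,391),(-45,-40,139))]
import json,sys
P={k:{a:(np.array(b) if a!='img' else np.array(b,np.uint8)) for a,b in v.items()} for k,v in __import__('pickle').load(open('p0.pkl','rb')).items()}
def f(q):
    R=Ro.from_euler('z',q[2]).as_matrix();o=np.array([q[0],q[1],0])
    return np.concatenate([proj(P[c],R@np.array(X)+o)-uv for c,uv,X in obs])
E
python3 - <<'E'
import pickle
from h import *
p={"s":ctrl.get_image("side"),"t":ctrl.get_image("top")};pickle.dump(p,open('p0.pkl','wb'))
from fit import *
r=least_squares(f,[450,0,-.18],x_scale=[100,100,.1],loss='soft_l1');print(r.x,np.degrees(r.x[2]));print(f(r.x).reshape(-1,2).round(1).tolist())
fs=(290+92/3,212+243/3);ft=(404.2,207.6)
print("foot",atz(P['s'],fs,5),atz(P['t'],ft,5))
t=p["t"]["img"][178:224,384:444,::-1];s=p["s"]["img"][214:254,298:346,::-1]
en=lambda i:np.clip(255*(i/255.)**.5,0,255).astype(np.uint8)
W=np.zeros((600,800,3),np.uint8)
a=cv2.resize(en(t),(480,368),interpolation=cv2.INTER_NEAREST);b=cv2.resize(en(s),(288,240),interpolation=cv2.INTER_NEAREST)
W[:368,:480]=a;W[:240,490:778]=b
k=p["t"]["img"][130:236,266:366,::-1];W[370:,:217]=cv2.resize(k,(217,230),interpolation=cv2.INTER_CUBIC)
cv2.imwrite("pics/c1.png",W)
E
```

```text
[ 5.96662962e+02 -1.94700739e+01 -2.11635850e-01] -12.125841002536534
[[0.0, -0.9], [0.5, -1.1], [-0.3, -1.3], [-0.1, -0.1], [0.4, 1.0], [0.0, -0.4], [-1.3, -0.5], [-0.6, 0.2], [0.3, -0.2], [-0.1, 0.3], [-0.4, 0.2]]
foot [ 508.64757538 -381.90156711    5.        ] [ 505.16692668 -383.79840743    5.        ]
```

View pics/c1.png

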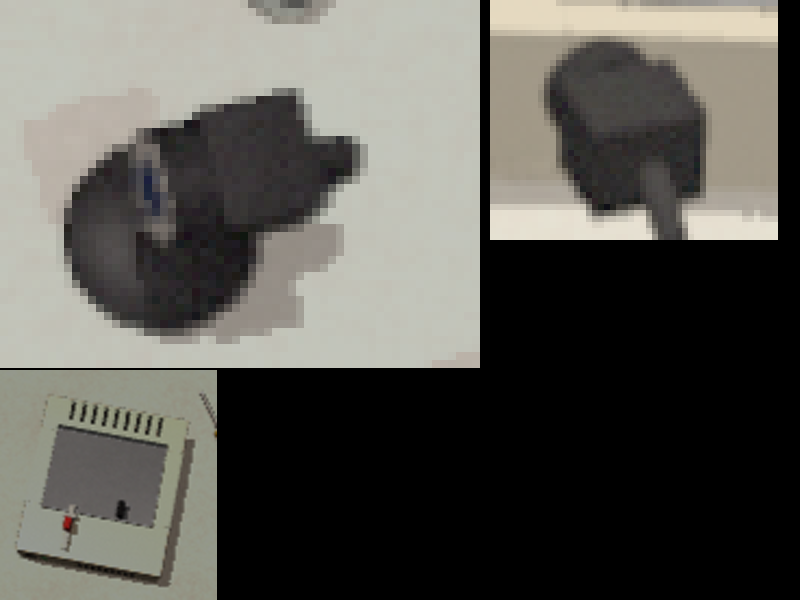

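```bash
cat > fitc.py <<'E'
from fit import *
A=lambda u,v:(384+u/8-.5,178+v/8-.5)
B=lambda u,v:(298+(u-490)/6-.5,214+v/6-.5)
fs=(290+92/3,212+243/3);ft=(404.2,207.6)
def g(q):
    x,y,a,yb,yf,zb=q;R=Ro.from_euler('z',a).as_matrix();o=np.array([x,y,0])
    O=[('s',fs,(0,0,6)),('t',ft,(0,0,6)),('t',A(162,240),(0,0,6)),('t',A(153,190),(0,50,200)),('t',A(300,92),(28,yb,225)),('t',A(330,180),(-28,yb,225)),
    ('s',B(600,140),(-28,yb,225)),('s',B(697,112),(28,yb,225)),('s',B(672,65),(28,yf,225)),('s',B(600,213),(-28,yb,zb)),('s',B(702,195),(28,yb,zb))]
    return np.concatenate([proj(P[c],R@np.array(X)+o)-uv for c,uv,X in O])
r=least_squares(g,[507,-383,.2,-30,20,180],x_scale=[100,100,.1,30,30,30],loss='soft_l1');print(r.x,np.degrees(r.x[2]));print(g(r.x).reshape(-1,2).round(1).tolist())
J=r.jac;print("sd",np.sqrt(np.diag(np.linalg.inv(J.T@J)))*.7)
x,y,a=r.x[:3];print("view",x-180*np.sin(a),y+180*np.cos(a))
E
python3 fitc.py
```

```text
[ 5.06888131e+02 -3.82637127e+02  2.31145713e-01 -1.90381252e+01
  2.11500232e+01  1.80678656e+02] 13.243673810016205
[[-0.5, -0.0], [-0.3, -0.5], [0.2, -0.4], [0.3, 0.6], [-0.0, -0.8], [1.0, 3.4], [-0.9, -0.8], [2.4, -0.5], [0.4, -0.3], [-1.1, 0.7], [1.0, -0.7]]
sd [1.03818022 1.43010336 0.03434694 2.22875875 3.87993745 2.50574113]
view 465.65140595348856 -207.42430672877003
```

The pictures show the housing at top-view (314,185), with the red knob at (297,201) and the black fin at (321,194). Look-alikes are the pink gooseneck cameras at top (397,246) and (455,252), and the cream and grey boxes at (292,97) and (233,100). The target is the black camera at (408,205). Its lens is on the left, so it faces world +y.

Call:
step_arm(
  series=[
    [[0,0,0.115,0,0,-0.124,0],[0,0,0.115,0,0,-0.124,0],[0,0,0.115,0,0,-0.124,0],[0,0,0.115,0,0,-0.124,0],[0,0,0.115,0,0,-0.124,0],[0,0,0.115,0,0,-0.124,0],[0,0,0.118,0,0,-0.124,0]],
  ],
)

```text
clock: 2.2
eef_pos: [266.7, -592.7, 331.5]
tool_rot: [-3.142, -0.0, -0.215]
force: [-0.3, -0.1, -0.1]
width: 85.3
gripper_force: 0.0
```

```bash
cat >> h.py <<'E'
H=np.array([596.7,-19.5,0]);HY=-0.2116
def hw(X): return Ro.from_euler('z',HY).as_matrix()@np.array(X,float)+H
def plan(target,show=True):
    s=ctrl.read_state();R=Ro.from_euler('xyz',s["tool_rot"]).as_matrix();e=np.array(s["eef_pos"])
    d=R.T@(np.array(target)-e)
    print("t",round(float(s["clock"]),2),"eef",e.round(1),"rot",np.round(s["tool_rot"],3),"F",np.round(s["force"],1),"w",round(float(s["width"]),1),"gf",round(float(s["gripper_force"]),1))
    print(" d_mm",d.round(1),"frac",(d/150).round(3)); return d
E
python3 - <<'E'
from h import *
print(hw([-93,45,142]),hw([-45,-40,127]),hw([-5,40,80]),hw([-5,-40,80]))
k=hw([-93,45,0]);plan([k[0],k[1],200]);print(ctrl.read_state()["qpos"])
import pickle
p=pickle.load(open('p0.pkl','rb'))
for z in (120,150,170): print(atz(p['t'],(426.5,197),z)-[507,-382.6,0])
print(atz(p['t'],(402.6,201.3),200)-[507,-382.6,0])
E
```

```text
[515.22536186  44.02860253 142.        ] [544.30269501 -49.1567434  127.        ] [600.21249864  20.65796749  80.        ] [583.41054009 -57.55772268  80.        ]
t 2.2 eef [ 266.7 -592.7  331.5] rot [-3.142 -0.    -0.215] F [-0.3 -0.1 -0.1] w 85.3 gf 0.0
 d_mm [ 106.6 -675.1  131.5] frac [ 0.711 -4.501  0.877]
[ 0.97852547  0.53683644  0.22269379  1.32853077 -0.11796298  1.28896358
 -0.58262744]
[ 19.0387898  -60.98113177 120.        ]
[ 13.53942348 -51.94658535 150.        ]
[  9.87317927 -45.9235544  170.        ]
[ -9.38704752  49.68776449 200.        ]
```

Call:
step_arm(
  series=[
    [[0,0,0,0.02,-0.15,0,0],[0,0,0,0.047,-0.3,0,0],[0,0,0,0.047,-0.3,0,0],[0,0,0,0.047,-0.3,0,0],[0,0,0,0.047,-0.3,0,0],[0,0,0,0.047,-0.3,0,0],[0,0,0,0.047,-0.3,0,0],[0,0,0,0.047,-0.3,0,0],[0,0,0,0.047,-0.3,0,0],[0,0,0,0.047,-0.3,0,0],[0,0,0,0.047,-0.3,0,0],[0,0,0,0.047,-0.3,0,0]],
  ],
)

```text
clock: 3.4
eef_pos: [454.7, -102.0, 331.1]
tool_rot: [-3.142, -0.001, -0.212]
force: [0.9, -0.5, -0.2]
width: 85.5
gripper_force: 0.0
```

Call:
step_arm(
  series=[
    [[0,0,0,0.047,-0.3,0.1,0],[0,0,0,0.047,-0.3,0.15,0],[0,0,0,0.047,-0.25,0.2,0],[0,0,0,0.02,-0.15,0.2,0],[0,0,0,0.01,-0.05,0.2,0],[0,0,0,0,0,0,0],[0,0,0,0,0,0,0]],
  ],
)

```text
clock: 4.1
eef_pos: [512.1, 43.5, 203.9]
tool_rot: [3.141, 0.0, -0.212]
force: [0.6, -1.1, 0.7]
width: 85.8
gripper_force: 0.0
```

```bash
python3 - <<'E'
from h import *
k=hw([-93,45,0]);plan([k[0],k[1],123])
s=ctrl.get_image("side");t=ctrl.get_image("top")
for p in (s,t): print([(np.round(d["centre"],1).tolist(),round(d["score"],2)) for d in ctrl.recognise(p,"bolt_knob")[:3]], proj(p,hw([-90,45,138])), proj(p,hw([-45,-40,127])))
W=np.zeros((480,800,3),np.uint8)
W[:,:400]=cv2.resize(s["img"][150:246,280:360,::-1],(400,480),interpolation=cv2.INTER_CUBIC)
W[:,400:]=cv2.resize(t["img"][150:246,270:350,::-1],(400,480),interpolation=cv2.INTER_CUBIC)
cv2.imwrite("pics/c2.png",W)
E
```

```text
t 4.1 eef [512.1  43.5 203.9] rot [ 3.141  0.    -0.212] F [ 0.6 -1.1  0.7] w 85.8 gf 0.0
 d_mm [ 3.  -1.2 80.9] frac [ 0.02  -0.008  0.54 ]
[] [303.36219154 183.29349541] [314.92550857 198.64920285]
[([324.6, 183.8], 0.2)] [297.61447194 200.8997049 ] [322.30566269 194.05666196]
```

View pics/c2.png

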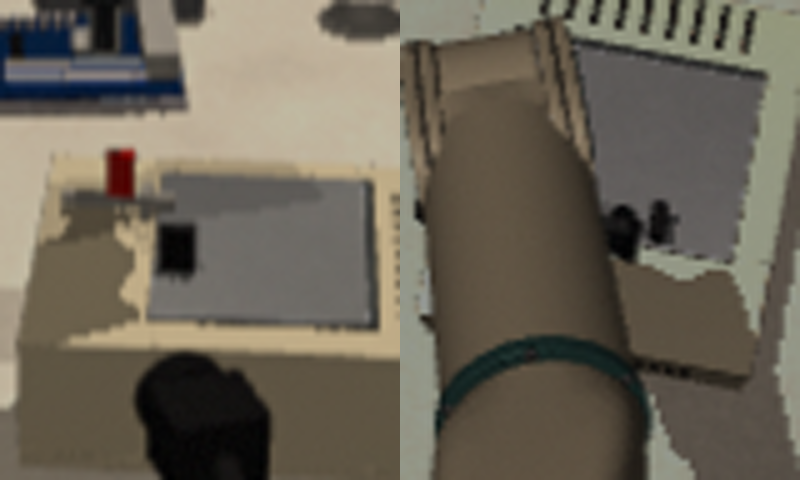

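```bash
python3 - <<'E'
from h import *
import pickle
p=pickle.load(open('p0.pkl','rb'))
print(proj(p['s'],[512,43.5,204]),proj(p['s'],hw([-88,45,150])),proj(p['s'],hw([-98,45,132])),proj(p['s'],hw([-78,45,132])))
k=hw([-91,45,0]);plan([k[0],k[1],123])
E
```

```text
[301.68048702 166.52626901] [303.94920079 180.29766449] [301.0851802  184.70846362] [306.7587816  184.92293985]
t 4.3 eef [513.2  43.2 205.3] rot [-3.141e+00 -3.000e-03 -2.140e-01] F [ 0.5  0.6 -0.5] w 85.6 gf 0.0
 d_mm [ 3.5 -1.2 82.3] frac [ 0.024 -0.008  0.549]
```

Call:
step_arm(
  series=[
    [[0,0,0,0.01,0,0.1,0],[0,0,0,0.012,-0.008,0.12,0],[0,0,0,0,0,0.12,0.3],[0,0,0,0,0,0.12,0.4],[0,0,0,0,0,0.09,0.6],[0,0,0,0,0,0,1],[0,0,0,0,0,0,1],[0,0,0,0,0,0,1],[0,0,0,0,0,0,1],[0,0,0,0,0,0,1]],
  ],
)

```text
clock: 5.3
eef_pos: [516.1, 44.6, 121.8]
tool_rot: [-3.141, -0.001, -0.212]
force: [-0.2, -0.7, -0.6]
width: -0.4
gripper_force: 0.0
```

```bash
python3 - <<'E'
from h import *
plan([516,44.6,122])
s=ctrl.get_image("side");t=ctrl.get_image("top")
print(proj(s,[516,44.6,122]),proj(t,[516,44.6,122]))
W=np.zeros((480,800,3),np.uint8)
W[:,:400]=cv2.resize(s["img"][130:226,270:350,::-1],(400,480),interpolation=cv2.INTER_CUBIC)
W[:,400:]=cv2.resize(t["img"][150:246,270:350,::-1],(400,480),interpolation=cv2.INTER_CUBIC)
cv2.imwrite("pics/c3.png",W)
E
```

```text
t 5.3 eef [516.1  44.6 121.8] rot [-3.141e+00 -1.000e-03 -2.120e-01] F [-0.2 -0.7 -0.6] w -0.4 gf 0.0
 d_mm [-0.1  0.1 -0.2] frac [-0.001  0.001 -0.002]
[302.68631906 187.16003281] [297.50613926 202.22299615]
```

View pics/c3.png

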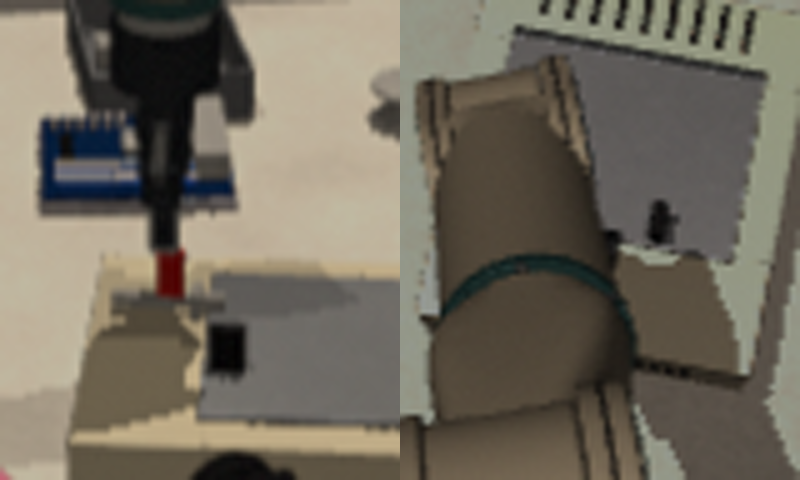

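```bash
python3 - <<'E'
from h import *
import pickle
p=pickle.load(open('p0.pkl','rb'))
for n,X in dict(tip0=[266.7,-592.8,200.5],tip=[516,44.6,122],knobtop=hw([-88,45,150]),knobtopfar=hw([-88,51,150])).items(): print(n,proj(p['s'],X).round(1),proj(p['t'],X).round(1))
R=Ro.from_euler('z',.423).as_matrix()
for z in (190,200,215,230):
  for y in (-57,-43,43,57):
    X=R@[0,y,0]+[266.7,-592.8,z];print(z,y,proj(p['s'],X).round(1),proj(p['t'],X).round(1))
W=np.zeros((420,800,3),np.uint8)
W[:,:400]=cv2.resize(p['s']["img"][235:305,210:270,::-1],(400,420),interpolation=cv2.INTER_CUBIC)
W[:,400:]=cv2.resize(p['t']["img"][240:292,460:510,::-1],(400,416),interpolation=cv2.INTER_CUBIC).__getitem__(slice(0,416)) if 0 else cv2.resize(p['t']["img"][240:292,460:510,::-1],(400,420),interpolation=cv2.INTER_CUBIC)
cv2.imwrite("pics/c4.png",np.clip(255*(W/255.)**.6,0,255).astype(np.uint8))
E
```

```text
tip0 [233.5 298.4] [481.6 265.4]
tip [302.7 187.2] [297.5 202.2]
knobtop [303.9 180.3] [297.6 199.8]
knobtopfar [304.1 179.5] [296.  199.5]
190 -57 [245.1 317. ] [494.4 258.3]
190 -43 [242.2 313.2] [490.9 260. ]
190 43 [225.9 291.3] [469.6 270.8]
190 57 [223.4 287.9] [466.1 272.6]
200 -57 [244.8 313.6] [495.7 258.2]
200 -43 [242.  309.8] [492.2 260. ]
200 43 [225.6 288. ] [470.8 270.8]
200 57 [223.1 284.7] [467.3 272.6]
215 -57 [244.4 308.4] [497.7 258.1]
215 -43 [241.6 304.6] [494.2 259.9]
215 43 [225.1 283. ] [472.5 270.9]
215 57 [222.6 279.7] [469.  272.7]
230 -57 [244.1 303.2] [499.8 258. ]
230 -43 [241.2 299.4] [496.3 259.8]
230 43 [224.6 277.9] [474.4 270.9]
230 57 [222.1 274.6] [470.8 272.7]
```

View pics/c4.png

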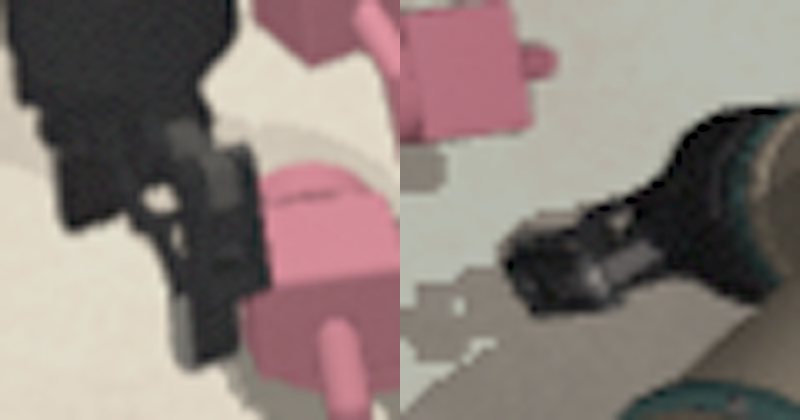

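Call:
step_arm(
  series=[
    [[0,0,0,0,0,0,0.4],[0,0,0,0,0,0,0.4],[0,0,0,0,0,0,0.4],[0,0,0,0,0,0,0.4],[0,0,0,0,0,0.05,0.4],[0,0,0,0,0,0.05,0.4],[0,0,0,0,0,0.05,0.4],[0,0,0,0,0,0,0.4]],
  ],
)

```text
clock: 6.2
eef_pos: [514.6, 44.5, 97.1]
tool_rot: [3.141, 0.003, -0.212]
force: [-0.1, -0.1, -0.4]
width: 51.2
gripper_force: 0.0
```

Call:
step_arm(
  series=[
    [[0,0,0,0,0,0,1],[0,0,0,0,0,0,1],[0,0,0,0,0,0,1],[0,0,0,0,0,0,1],[0,0,0,0,0,0,1]],
  ],
)

```text
clock: 6.7
eef_pos: [516.8, 47.2, 99.1]
tool_rot: [-3.138, -0.002, -0.21]
force: [0.3, 5.1, -0.4]
width: 10.6
gripper_force: 61.6
```

Call:
step_arm(
  series=[
    [[0,0,0,-0.03,0,0,1],[0,0,0,-0.04,0,0,1],[0,0,0,-0.04,0,0,1],[0,0,0,-0.04,0,0,1],[0,0,0,-0.04,0,0,1],[0,0,0,-0.03,0,0,1],[0,0,0,-0.02,0,0,1],[0,0,0,0,0,0,1]],
  ],
)

```text
clock: 7.5
eef_pos: [482.8, 54.5, 99.2]
tool_rot: [-3.138, -0.004, -0.21]
force: [3.2, 4.3, -4.0]
width: 10.0
gripper_force: 61.0
```

```bash
python3 - <<'E'
from h import *
plan([516.8,47.2,99])
E
```

```text
t 7.5 eef [482.8  54.5  99.2] rot [-3.138 -0.004 -0.21 ] F [ 3.2  4.3 -4. ] w 10.0 gf 61.0
 d_mm [34.7  0.   0.3] frac [0.232 0.    0.002]
```

Call:
step_arm(
  series=[
    [[0,0,0,-0.02,0,0,1],[0,0,0,-0.02,0,0,1],[0,0,0,-0.02,0,0,1],[0,0,0,0,0,0,1]],
  ],
)

```text
clock: 7.9
eef_pos: [482.7, 54.7, 99.2]
tool_rot: [-3.135, -0.019, -0.212]
force: [20.3, -0.4, -23.7]
width: 10.4
gripper_force: 58.8
```

Call:
step_arm(
  series=[
    [[0,0,0,0.03,0,0,1],[0,0,0,0.02,0,0,1],[0,0,0,0,0,0,0.4],[0,0,0,0,0,0,0.4],[0,0,0,0,0,0,0.4],[0,0,0,0,0,-0.1,0.4],[0,0,0,0,0,-0.15,0.4],[0,0,0,0.1,0.1,-0.15,0.4],[0,0,0,0.15,0.15,0,0.4],[0,0,0,0.15,0.15,0,0.4],[0,0,0,0.1,0.13,0,0.4],[0,0,0,0,0,0,0.4]],
  ],
)

```text
clock: 9.1
eef_pos: [536.6, -45.7, 158.7]
tool_rot: [3.139, -0.002, -0.218]
force: [-0.5, 0.9, -0.0]
width: 51.0
gripper_force: 0.0
```

```bash
python3 - <<'E'
from h import *
plan([544.3,-46.4,84])
s=ctrl.get_image("side");ctrl.get_image
for x in (-88,-123): print(proj(s,hw([x,45,140])).round(1))
im=s["img"].astype(int);m=(im[:,:,0]>110)&(im[:,:,1]<50)&(im[:,:,2]<50);m[:,:]&=True
ys,xs=np.nonzero(m[165:215,280:340]);print(xs.min()+280,xs.max()+280,ys.min()+165,ys.max()+165,len(xs))
save(s,"s5.png")
E
```

```text
t 9.1 eef [536.6 -45.7 158.7] rot [ 3.139e+00 -2.000e-03 -2.180e-01] F [-0.5  0.9 -0. ] w 51.0 gf 0.0
 d_mm [ 7.5 -1.2 74.7] frac [ 0.05  -0.008  0.498]
[303.9 182.8]
[294.  182.4]
292 296 180 180 5
```

Call:
step_arm(
  series=[
    [[0,0,0,0.05,-0.008,0.1,0.4],[0,0,0,0,0,0.15,0.4],[0,0,0,0,0,0.15,0.4],[0,0,0,0,0,0.1,0.4],[0,0,0,0,0,0,0.4],[0,0,0,0,0,0,1],[0,0,0,0,0,0,1],[0,0,0,0,0,0,1],[0,0,0,0,0,0,1],[0,0,0,0,0,0,1]],
  ],
)

```text
clock: 10.15
eef_pos: [542.9, -44.9, 84.8]
tool_rot: [3.138, -0.001, -0.214]
force: [-1.7, -6.5, 3.5]
width: 11.1
gripper_force: 59.4
```

```bash
python3 - <<'E'
from h import *
plan([544.3,-46.4,84])
p=ctrl.get_image("side")
W=cv2.resize(p["img"][120:240,260:380,::-1],(600,600),interpolation=cv2.INTER_CUBIC)
cv2.imwrite("pics/c6.png",W)
E
```

```text
t 10.15 eef [542.9 -44.9  84.8] rot [ 3.138e+00 -1.000e-03 -2.140e-01] F [-1.7 -6.5  3.5] w 11.1 gf 59.4
 d_mm [1.7 1.2 0.8] frac [0.011 0.008 0.006]
```

View pics/c6.png

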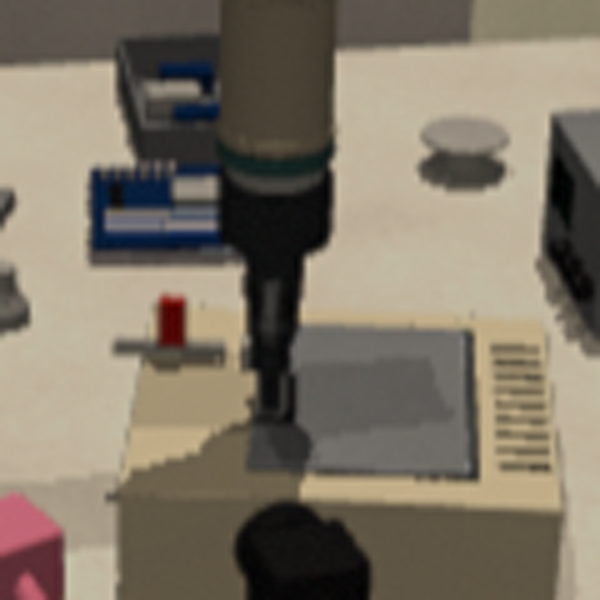

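```bash
python3 - <<'E'
import numpy as np
th=np.radians(np.arange(0,106,5));x=-130*np.cos(th)+30*np.sin(th);z=130*np.sin(th)+30*np.cos(th)
for a,b,c in zip(np.arange(5,106,5),np.diff(x)/150,-np.diff(z)/150): print(a,round(b,3),round(c,3))
E
```

```text
5 0.021 -0.075
10 0.027 -0.073
15 0.033 -0.07
20 0.039 -0.067
25 0.045 -0.063
30 0.05 -0.059
35 0.055 -0.054
40 0.06 -0.049
45 0.064 -0.044
50 0.068 -0.038
55 0.071 -0.032
60 0.073 -0.026
65 0.075 -0.019
70 0.077 -0.013
75 0.077 -0.006
80 0.078 0.001
85 0.077 0.007
90 0.076 0.014
95 0.075 0.021
100 0.073 0.027
105 0.07 0.033
```

Call:
step_arm(
  series=[
    [[0,0,0,0.021,0,-0.075,1],[0,0,0,0.027,0,-0.073,1],[0,0,0,0.033,0,-0.07,1],[0,0,0,0.039,0,-0.067,1],[0,0,0,0.045,0,-0.063,1],[0,0,0,0.05,0,-0.059,1],[0,0,0,0,0,0,1]],
  ],
)

```text
clock: 10.9
eef_pos: [573.9, -51.5, 145.2]
tool_rot: [3.138, 0.001, -0.214]
force: [-1.0, -6.2, -3.2]
width: 10.7
gripper_force: 59.4
```

Call:
step_arm(
  series=[
    [[0,0,0,0.055,0,-0.054,1],[0,0,0,0.06,0,-0.049,1],[0,0,0,0.064,0,-0.044,1],[0,0,0,0.068,0,-0.038,1],[0,0,0,0.071,0,-0.032,1],[0,0,0,0.073,0,-0.026,1],[0,0,0,0,0,0,1]],
  ],
)

```text
clock: 11.6
eef_pos: [629.4, -63.4, 181.2]
tool_rot: [3.137, 0.005, -0.214]
force: [-4.3, -4.6, 2.0]
width: 10.6
gripper_force: 59.0
```

Going well with low forces; continue.

Call:
step_arm(
  series=[
    [[0,0,0,0.075,0,-0.019,1],[0,0,0,0.077,0,-0.013,1],[0,0,0,0.077,0,-0.006,1],[0,0,0,0.078,0,0.001,1],[0,0,0,0.077,0,0.007,1],[0,0,0,0.076,0,0.014,1],[0,0,0,0,0,0,1]],
  ],
)

```text
clock: 12.3
eef_pos: [699.1, -78.3, 184.9]
tool_rot: [3.138, 0.0, -0.214]
force: [-1.9, -5.0, 4.9]
width: 10.4
gripper_force: 58.7
```

Call:
step_arm(
  series=[
    [[0,0,0,0.075,0,0.021,1],[0,0,0,0.073,0,0.027,1],[0,0,0,0.07,0,0.033,1],[0,0,0,0,0,0,1]],
  ],
)

```text
clock: 12.7
eef_pos: [732.7, -85.5, 173.3]
tool_rot: [3.138, -0.004, -0.214]
force: [0.5, -4.1, 3.4]
width: 10.4
gripper_force: 58.4
```

```bash
python3 - <<'E'
from h import *
plan([544.3,-46.4,84])
s=ctrl.get_image("side");save(s,"s7.png")
t=ctrl.get_image("top");save(t,"t7.png")
W=np.zeros((500,800,3),np.uint8)
W[:,:400]=cv2.resize(s["img"][130:230,290:370,::-1],(400,500),interpolation=cv2.INTER_CUBIC)
W[:,400:]=cv2.resize(t["img"][130:230,270:350,::-1],(400,500),interpolation=cv2.INTER_CUBIC)
cv2.imwrite("pics/c7.png",W)
for th in (80,90,100,110): 
  a=np.radians(th);print(th,[proj(s,hw([85-142*np.cos(a),y,100+142*np.sin(a)])).round(0).tolist() for y in (-100,100)])
for n in("prefilter","carbon"):
  for p in(s,t): print(n,[(np.round(d["centre"]).tolist(),round(d["score"],2)) for d in ctrl.recognise(p,n)[:3]])
for y in(40,-40): print(y,proj(s,hw([-5,y,82])),proj(t,hw([-5,y,82])))
E
```

```text
t 12.7 eef [732.7 -85.5 173.3] rot [ 3.138 -0.004 -0.214] F [ 0.5 -4.1  3.4] w 10.4 gf 58.4
 d_mm [-192.7    1.5   88.6] frac [-1.284  0.01   0.591]
80 [[348.0, 178.0], [348.0, 152.0]]
90 [[356.0, 178.0], [355.0, 151.0]]
100 [[364.0, 179.0], [362.0, 152.0]]
110 [[371.0, 181.0], [369.0, 154.0]]
prefilter [([326.0, 214.0], 0.66)]
prefilter []
carbon [([328.0, 203.0], 0.85), ([368.0, 260.0], 0.47)]
carbon []
40 [327.06837663 198.73472641] [303.88224967 182.60152441]
-40 [326.42201918 210.51084069] [324.03533249 186.40534829]
```

View pics/c7.png

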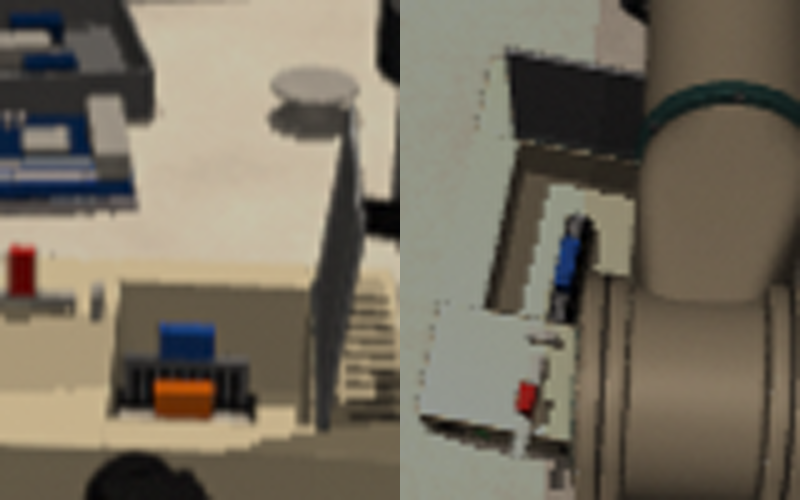

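Call:
step_arm(
  series=[
    [[0,0,0,0.067,0,0.038,1],[0,0,0,0.01,0,0.007,1],[0,0,0,0,0,0,1],[0,0,0,0,0,0,0.4],[0,0,0,0,0,0,0.4],[0,0,0,0,0,0,0.4],[0,0,0,0,0,0,0.4],[0,0,0,0.02,0,-0.1,0.4],[0,0,0,0,0,-0.2,0.4],[0,0,0,0,0,-0.25,0.4],[0,0,0,0,0,-0.25,0.4],[0,0,0,0,0,0,0.4]],
  ],
)

```text
clock: 14.2
eef_pos: [749.1, -84.8, 291.5]
tool_rot: [-3.14, -0.012, -0.212]
force: [0.7, -0.3, 1.2]
width: 51.5
gripper_force: 0.0
```

```bash
python3 - <<'E'
from h import *
k=hw([-5,-40,0])+[0,2.8,0];plan([k[0],k[1],290])
s=ctrl.get_image("side");save(s,"s8.png")
im=s["img"].astype(int);m=(im[:,:,0]>150)&(im[:,:,1]>60)&(im[:,:,1]<140)&(im[:,:,2]<60)
n,l,st,c=cv2.connectedComponentsWithStats(m[170:240,290:370].astype(np.uint8));print(st[1:].tolist(),(c[1:]+[290,170]).round(1).tolist())
for z in (82,): print([proj(s,hw([x,-40,zz])).round(1).tolist() for x in(-25,15) for zz in(70,94)])
for th in (100,105,110): 
  a=np.radians(th);print(th,[proj(s,hw([85-142*np.cos(a),y,100+142*np.sin(a)])).round(0).tolist() for y in (-100,100)])
g=cv2.cvtColor(s["img"],cv2.COLOR_RGB2GRAY);print(g[150:184:4,340:385:2])
E
```

```text
t 14.2 eef [749.1 -84.8 291.5] rot [-3.14  -0.012 -0.212] F [ 0.7 -0.3  1.2] w 51.5 gf 0.0
 d_mm [-168.3    5.4   -0.4] frac [-1.122  0.036 -0.003]
[[31, 37, 11, 2, 22]] [[326.0, 207.5]]
[[320.5, 213.3], [320.6, 207.3], [332.2, 213.7], [332.4, 207.7]]
100 [[364.0, 179.0], [362.0, 152.0]]
105 [[368.0, 180.0], [365.0, 153.0]]
110 [[371.0, 181.0], [369.0, 154.0]]
[[186 186 187 127  78 107 110 118 105 114 171 189 179 189 190  59  44  47
  113 117 106 100 101]
 [186 186  90  71  62  66  68  67  63  60  77 119 120 192 189  30   3  40
   45  99 118 118 118]
 [186 186 188 187 184 151 152 153 158 190 189  54 118 185 188  14   6  16
   47  44  76 115 113]
 [181 183 184 183 184 185 185 184 186 189  94  51  75 184 155  42  10  32
   46  45  45  55  55]
 [184 184 186 185 186 186 186 186 186 171  50  47  51 149 115  44  43  40
   45  45  49  56  55]
 [189 189 189 189 188 189 189 189 189  75  53  47  52  94  57  12  13  26
   45  45  54  54  55]
 [191 190 188 189 187 188 189 192 139  50  46  46  53  66   5   8   9   5
   23  42  52  54  54]
 [188 188 189 187 187 189 189 187  57  47  47  50  51  65 105  28  16   8
    7  21  54  53  53]
 [183 183 184 184 185 186 190  99  50  46  46  54  53 184 190 186 113  82
   47  42  54  54  55]]
```

Call:
step_arm(
  series=[
    [[0,0,0,-0.15,0.01,0,0.55],[0,0,0,-0.25,0.01,0,0.55],[0,0,0,-0.25,0.01,0,0.55],[0,0,0,-0.25,0,0,0.55],[0,0,0,-0.15,0,0.1,0.55],[0,0,0,-0.072,0,0.15,0.55],[0,0,0,0,0,0.2,0.55],[0,0,0,0,0,0.2,0.55],[0,0,0,0,0,0.2,0.55],[0,0,0,0,0,0,0.55]],
  ],
)

```text
clock: 15.25
eef_pos: [575.8, -53.4, 152.3]
tool_rot: [3.14, 0.011, -0.211]
force: [-0.4, -0.0, 0.2]
width: 38.7
gripper_force: 0.0
```

```bash
python3 - <<'E'
from h import *
k=hw([-5,-40,0])+[0,3.3,0];plan([k[0],k[1],38])
E
```

```text
t 15.25 eef [575.8 -53.4 152.3] rot [ 3.14   0.011 -0.211] F [-0.4 -0.   0.2] w 38.7 gf 0.0
 d_mm [  8.9  -0.9 114.2] frac [ 0.059 -0.006  0.762]
```

Call:
step_arm(
  series=[
    [[0,0,0,0.03,0,0.1,0.55],[0,0,0,0,0,0.15,0.55],[0,0,0,0,0,0.15,0.55],[0,0,0,0,0,0,0.55],[0,0,0,0,0,0,0.55]],
  ],
)

```text
clock: 15.75
eef_pos: [585.5, -54.9, 97.7]
tool_rot: [-3.141, -0.001, -0.212]
force: [0.6, 0.3, -1.0]
width: 38.5
gripper_force: 0.0
```

```bash
python3 - <<'E'
from h import *
k=hw([-5,-40,0])+[0,3.3,0];plan([k[0],k[1],38])
E
```

```text
t 15.75 eef [585.5 -54.9  97.7] rot [-3.141e+00 -1.000e-03 -2.120e-01] F [ 0.6  0.3 -1. ] w 38.5 gf 0.0
 d_mm [-2.2 -0.2 59.7] frac [-0.015 -0.001  0.398]
```

Call:
step_arm(
  series=[
    [[0,0,0,-0.013,0,0.1,0.55],[0,0,0,0,0,0.1,0.55],[0,0,0,0,0,0.1,0.55],[0,0,0,0,0,0.07,0.55],[0,0,0,0,0,0.025,0.55],[0,0,0,0,0,0,1],[0,0,0,0,0,0,1],[0,0,0,0,0,0,1],[0,0,0,0,0,0,1],[0,0,0,0,0,0,1]],
  ],
)

```text
clock: 16.75
eef_pos: [583.6, -54.4, 38.7]
tool_rot: [-3.141, -0.002, -0.212]
force: [-0.3, 0.3, 5.0]
width: 12.7
gripper_force: 59.5
```

Call:
step_arm(
  series=[
    [[0,0,0,0,0,-0.04,1],[0,0,0,0,0,-0.08,1],[0,0,0,0,0,-0.12,1],[0,0,0,0,0,-0.15,1],[0,0,0,0,0,-0.15,1],[0,0,0,0,0,-0.15,1],[0,0,0,0,0,-0.15,1],[0,0,0,0,0,-0.12,1],[0,0,0,0,0,-0.08,1],[0,0,0,0,0,-0.03,1],[0,0,0,0,0,0,1]],
  ],
)

```text
clock: 17.85
eef_pos: [582.7, -54.6, 198.7]
tool_rot: [-3.142, -0.0, -0.212]
force: [0.1, -0.3, -2.2]
width: 12.8
gripper_force: 58.6
```

```bash
python3 - <<'E'
from h import *
plan([584,-54.4,198])
s=ctrl.get_image("side");save(s,"s9.png")
im=s["img"].astype(int);m=(im[:,:,0]>120)&(im[:,:,1]>40)&(im[:,:,1]<140)&(im[:,:,2]<60)
n,l,st,c=cv2.connectedComponentsWithStats(m[100:240,290:370].astype(np.uint8));print(st[1:].tolist(),(c[1:]+[290,100]).round(1).tolist())
for z in (200,215,242): print(z,proj(s,hw([-5,-40,z])).round(1))
for n in("prefilter","carbon"): print(n,[(np.round(d["centre"]).tolist(),round(d["score"],2)) for d in ctrl.recognise(s,n)[:3]])
E
```

```text
t 17.85 eef [582.7 -54.6 198.7] rot [-3.142 -0.    -0.212] F [ 0.1 -0.3 -2.2] w 12.8 gf 58.6
 d_mm [ 1.2 -0.4  0.7] frac [ 0.008 -0.003  0.005]
[[2, 80, 1, 1, 1], [6, 80, 1, 1, 1]] [[292.0, 180.0], [296.0, 180.0]]
200 [327.4 180. ]
215 [327.6 175.9]
242 [327.8 168.5]
prefilter [([327.0, 182.0], 0.7)]
carbon [([327.0, 205.0], 0.75), ([327.0, 277.0], 0.32)]
```

```bash
python3 - <<'E'
from fit import *
for k,(r0,r1,c0,c1) in dict(t=(183,222,388,434),s=(215,310,300,345)).items():
    g=cv2.cvtColor(P[k]["img"],cv2.COLOR_RGB2GRAY)
    if k=='t':
        print("\n".join(" ".join("%3d"%v for v in row) for row in g[192:212,396:410]))
        im=P[k]["img"][192:212,396:410].astype(int);print("blue-red\n","\n".join(" ".join("%3d"%v for v in row) for row in (im[:,:,2]-im[:,:,0])))
    # foot circle: subpixel edge along radial rays
    cen=np.array([404.2,207.6]) if k=='t' else np.array([320.7,293.])
    pts=[]
    for a in np.radians(np.arange(60,220,6) if k=='t' else np.r_[np.arange(-25,205,6)]):
        rr=np.arange(6,24,.25);q=cen+np.outer(rr,[np.cos(a),np.sin(a)])
        v=cv2.remap(g.astype(np.float32),q[:,0].astype(np.float32)[None],q[:,1].astype(np.float32)[None],cv2.INTER_LINEAR)[0]
        i=np.nonzero((v[:-1]<95)&(v[1:]>=95))[0]
        if len(i): pts.append(q[i[0]])
    for z in (0,6,12):
        X=np.array([atz(P[k],p,z)[:2] for p in pts])
        f2=lambda c:np.hypot(*(X-c[:2]).T)-50
        r=least_squares(f2,[507,-383],loss='soft_l1',f_scale=2);print(k,z,len(pts),r.x.round(1),"res",np.median(np.abs(r.fun)).round(2),np.median(r.fun).round(2))
E
```

```text
129 129 129 126 125 126 128 133 143 138 141 127  27  13
127 129 126 125 125 122 123 119  93  62  54   2   3  10
124 127 128 128 113  49  23   5   2   5   6   4   4   9
123 123 125 120  81  44  21  10   5   6   8   7   7   7
122 108  53  52  25  49  48  43   5   5   6   7   8   7
108  49   8   9  25  45  40  47   8   7   9   8   8   8
 26   8   9   8  21  31  19  42  16   8   7   9   9   9
  6   5   8   8  11  20  10  25  27  12  10  12  13  11
 10   6   8   7  11  20   5  26  49  11  11  12  12  10
  8  10   8   7  12  22   5  20  42  11  11  11   9   9
 10  12  10  10  16  23   6  10  25  17   8   8   9   7
 12  13  13  13  13  25  21   7  28  33   6   7   9   5
 14  16  16  13  12  12  16  10  25  20   5   6   5   4
 14  17  18  15  13  15  24  31  35  21   7   5   5   6
 20  21  21  21  17  19  31  48  48  37   6   3   3   3
 21  22  23  22  17   4  10  30  42  22   4   2   3   4
 22  25  24  22  18   4   5  10  21   7   3   4   4   2
 22  23  26  25  19   5   7   4   8   6   6   5   3   6
 19  24  25  23  20   5   9   6   5   5   7   6   3   4
 18  21  23  22  19   8   9   5   7 
[... 671 characters left out ...]
 3   8   0  -7  -2   0  -2   1
 -1  -2  -2  -3  -2  -1   2   7   0  -4  -1  -1   0   0
 -3  -2  -3  -1   0  -1  -3  -1  -5  -5   0   0  -1  -1
 -2  -2  -3  -3  -2  -2  -6 -11 -11  -7  -1   0   0   0
 -3  -3  -3  -2  -3  -2  -2  -6  -9  -4  -2   0   0   1
 -3  -3  -4  -2  -3  -1  -1  -1  -5  -1   2   0   0  -1
 -2  -3  -3  -2  -3   0  -1  -1  -2  -1  -1  -1   0   1
 -3  -2  -3  -3  -2  -2   1   1   0   0  -1  -1  -1  -1
 -2  -2  -2  -3  -3  -2  -1   0   1   1  -1  -1  -1   0
t 0 27 [ 506.4 -382.5] res 1.15 0.24
t 6 27 [ 505.6 -381.2] res 1.08 0.26
t 12 27 [ 504.8 -380. ] res 1.01 0.27
s 0 39 [ 506.8 -381.4] res 1.0 0.29
s 6 39 [ 505.6 -387.8] res 1.0 0.32
s 12 39 [ 504.4 -394.2] res 1.09 0.25
```

```bash
python3 - <<'E'
from fit import *
pts=np.array([(402,196),(401,196.5),(403.2,196.6),(401,198),(403.2,198),(401,200),(404,200),(401,202),(404.2,202),(401,203),(404.7,203.2),(402,205),(405,205),(402.5,206),(404.5,207),(403.6,207.6)])
ph=np.linspace(0,2*np.pi,181)
def ell(q):
    x,y,a,r=q;R=Ro.from_euler('z',a).as_matrix()
    return np.array([proj(P['t'],R@[r*np.cos(t),50,200+r*np.sin(t)]+[x,y,0]) for t in ph])
def f(q):
    E=ell(q);d=np.linalg.norm(pts[:,None]-E[None],axis=2);return np.r_[d.min(1),(q[0]-506)/4,(q[1]+382)/4]
for a0 in(.1,.23,.35):
    r=least_squares(f,[506,-382,a0,20],x_scale=[1,1,.05,2],diff_step=1e-4);x,y,a,_=r.x
    print(r.x.round(2),np.degrees(a).round(1),r.cost.round(2),"view",x-180*np.sin(a),y+180*np.cos(a))
E
```

```text
[ 5.0524e+02 -3.8247e+02  1.7000e-01  2.2140e+01] 9.9 0.4 view 474.2235652788989 -205.1577984040226
[ 5.0495e+02 -3.8252e+02  1.8000e-01  2.1900e+01] 10.4 0.42 view 472.5998967637382 -205.45522939536082
[ 5.0511e+02 -3.8251e+02  1.8000e-01  2.2010e+01] 10.3 0.41 view 473.066575206915 -205.38169245886172
```

```bash
python3 - <<'E'
from fit import *
gt=cv2.cvtColor(P['t']["img"],cv2.COLOR_RGB2GRAY).astype(float);gs=cv2.cvtColor(P['s']["img"],cv2.COLOR_RGB2GRAY).astype(float)
def cross(v,th):
    i=np.nonzero((v[:-1]-th)*(v[1:]-th)<=0)[0]; return [round(float(k+(th-v[k])/(v[k+1]-v[k]+1e-9)),2) for k in i]
print("top far edge");
for c in range(402,423): print(c,[184+x for x in cross(gt[184:206,c],70)])
print("right edge")
for r in range(187,208): print(r,[412+x for x in cross(gt[r,412:436],70)])
print("side gray");print("\n".join("%d "%r+" ".join("%3d"%v for v in gs[r,304:336]) for r in range(219,252)))
E
```

```text
top far edge
402 [193.53]
403 [193.43]
404 [193.25]
405 [192.89]
406 [192.82]
407 [192.46]
408 [191.56]
409 [190.9]
410 [190.84]
411 [190.62]
412 [190.5]
413 [190.26]
414 [189.89]
415 [189.83]
416 [189.53]
417 [189.49]
418 [188.9]
419 [188.87]
420 [188.73]
421 [189.74]
422 [192.8]
right edge
187 []
188 []
189 [417.88, 420.57]
190 [413.72, 421.09]
191 [421.66]
192 [421.67]
193 [422.06]
194 [422.41]
195 [427.69]
196 [428.65]
197 [428.65]
198 [428.64]
199 [428.32]
200 [427.49]
201 [425.58]
202 [424.66]
203 [424.55]
204 [423.58]
205 [422.59]
206 [421.68]
207 [417.67]
side gray
219 142 146 147 149 151 150 135 138 151 154 154 150 148 148 151 155 161 160 161 161 166 167 168 167 167 167 175 177 176 177 177 176
220  95  95  96  97  98  98  94  94  95  85  78  68  60  59  70  81  92  98 108 110 120 123 122 122 123 123 135 137 137 137 137 137
221  92  92  91  91  92  91  90  78  69  47  28  20  17  18  21  25  29  45  72  90  93  93  94  93  93  92  93  94  94  93  95  95
222  92  93  93  93  94  92  77  48  27  20  15  18  19  17  18  17  16  19  34  70  91  92  92  91  92  92  92  91  92  91 
[... 3135 characters left out ...]
  24  24  20   9  13  14  24  55 108 110
247 115 114 115 115 115 115 116 116  96  63  18   6   7   9   6   8   6   6   4  11  16  21  24  23  21  26  45  61  76  88 109 111
248 160 160 162 163 163 161 160 160 161 149  59   8   4   1   5  17  18  31  42  48  19  18  21  23  22  38  88 103 113 114 114 115
249 195 196 197 198 199 196 196 195 198 195 105  40  29  41  46  77  83 111 142 144  58  18  21  23  19  44 128 160 161 159 160 159
250 197 197 199 199 200 198 197 196 199 199 160 116 113 142 146 157 160 176 195 193  85  22  19  22  20  43 132 193 197 194 194 195
251 197 196 198 198 199 197 196 196 198 198 194 174 174 194 196 197 197 198 200 196 110  36  18  21  22  29  97 191 197 197 197 196
```

```bash
python3 - <<'E'
from fit import *
def ang(c,a,b,z,ax):
    d=atz(P[c],b,z)-atz(P[c],a,z); L=np.hypot(d[0],d[1])
    if ax=='y': v=np.degrees(np.arctan2(-d[0],d[1]))
    else: v=np.degrees(np.arctan2(d[1],d[0]))
    print(c,ax,((v+90)%180-90).round(1),L.round(1),atz(P[c],a,z).round(1),atz(P[c],b,z).round(1))
ang('t',(409,190.95),(420,188.72),225,'y')
ang('s',(328.5,225),(333.2,231.3),225,'y')
ang('s',(316,236),(331,232.8),225,'x')
ang('t',(421.0,190),(422.4,194),225,'x')
print(P['t']['cx'],P['t']['cy'],P['s']['cx'],P['s']['cy'])
# barrel outline in top: centre lines
for u in((402.9,201.9),(403.4,202.4)):
    X=atz(P['t'],u,200);print(X,np.degrees(np.arctan2(-(X[0]-505.8),X[1]+382)))
E
```

```text
t y 10.4 40.0 [ 529.7 -351.9  225. ] [ 536.9 -391.2  225. ]
s y 12.0 32.5 [ 529.  -360.6  225. ] [ 535.7 -392.4  225. ]
s x 12.5 42.9 [ 486.7 -407.9  225. ] [ 528.6 -398.6  225. ]
t x 15.1 14.9 [ 532.2 -394.4  225. ] [ 517.8 -398.3  225. ]
321.2787992181411 198.42257624971987 308.55622709660645 196.03096561419792
[ 495.42313062 -333.84674654  200.        ] 12.161081286052378
[ 493.58021811 -335.51736357  200.        ] 14.729162497981978
```

Call:
step_arm(
  series=[
    [[0,0,0,-0.04,0.08,0,1],[0,0,0,-0.08,0.17,0,1],[0,0,0,-0.1,0.21,0,1],[0,0,0,-0.1,0.21,0,1],[0,0,0,-0.1,0.21,0,1],[0,0,0,-0.07,0.15,0,1],[0,0,0,-0.04,0.09,0,1],[0,0,0,0,0,0,1]],
  ],
)

```text
clock: 18.8
eef_pos: [467.8, -204.3, 198.1]
tool_rot: [3.141, 0.001, -0.216]
force: [-0.0, 0.0, -1.6]
width: 12.8
gripper_force: 58.7
```

Call:
step_arm(
  series=[
    [[0,0,-0.05,0,0,0,1],[0,0,-0.09,0,0,0,1],[0,0,-0.09,0,0,0,1],[0,0,-0.09,0,0,0,1],[0,0,-0.09,0,0,0,1],[0,0,-0.075,0,0,0,1],[0,0,-0.04,0,0,0,1],[0,0,0,0,0,0,1],[0,0,0,0,0,0,1],[0,0,0,0,0,0,1]],
  ],
)

```text
clock: 19.8
eef_pos: [469.9, -201.7, 198.3]
tool_rot: [-3.142, -0.0, 0.2]
force: [0.9, -0.2, -1.2]
width: 12.5
gripper_force: 58.7
```

```bash
python3 - <<'E'
from h import *
plan([469.4,-202.8,199]);s=ctrl.get_image("side");t=ctrl.get_image("top");save(s,"s10.png");save(t,"t10.png");plan([469.4,-202.8,199])
print(proj(s,[469.7,-205.8,200]),proj(t,[469.7,-205.8,200]))
W=np.zeros((500,800,3),np.uint8)
W[:,:400]=cv2.resize(s["img"][160:280,265:361,::-1],(400,500),interpolation=cv2.INTER_CUBIC)
W[:,400:]=cv2.resize(t["img"][140:240,350:430,::-1],(400,500),interpolation=cv2.INTER_CUBIC)
cv2.imwrite("pics/c10.png",W)
E
```

```text
t 19.8 eef [ 469.9 -201.7  198.3] rot [-3.142 -0.     0.2  ] F [ 0.9 -0.2 -1.2] w 12.5 gf 58.7
 d_mm [-0.7  0.9 -0.7] frac [-0.004  0.006 -0.005]
t 19.9 eef [ 469.8 -201.9  198.3] rot [ 3.142 -0.     0.2  ] F [ 0.3  0.5 -1.6] w 13.0 gf 58.7
 d_mm [-0.6  0.8 -0.7] frac [-0.004  0.005 -0.004]
[299.2458065  205.33805953] [367.35115287 209.80899452]
```

View pics/c10.png

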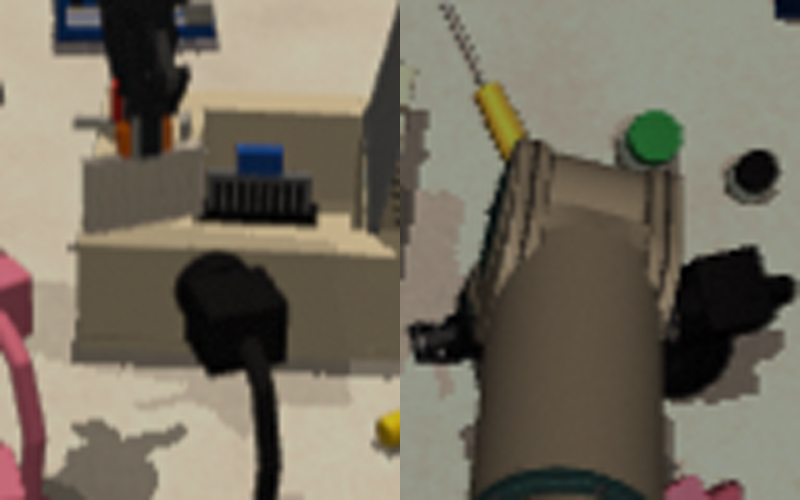

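Call:
step_arm(
  series=[
    [[0,0,0,0,0,0,1],[0,0,0,0,0,0,1],[0,0,0,0,0,0,1],[0,0,0,0,0,0,1]],
  ],
)

```text
clock: 20.3
eef_pos: [469.7, -202.0, 198.3]
tool_rot: [-3.142, -0.0, 0.2]
force: [0.7, 0.5, -1.7]
width: 12.8
gripper_force: 58.7
```

```bash
python3 -c "
from cell import ctrl
print(ctrl.finish_job())"
```

```text
the job is handed in; nothing more can be done
None
```

I handed the job in at 20 s with the bolt drawn fully back, the flap standing open at about 104°, the carbon plate still in its slot, and the white plate held upright within about 1 mm of my computed viewing point; that point and the squareness rest on a camera-heading estimate good to about 2°, so they could be off by up to about 6 mm sideways and 2°.

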